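# Seat the red lamp module on the saw bench's signal tower and hold it for the locking screw

## Robot

A 6-joint arm with a two-finger parallel gripper is mounted at the origin on the work surface. World frame = base frame: x ahead of the robot, y to its left, z up, the work surface at z = 0. Lengths are in mm, angles in rad, forces in N, time in s.
With the tool pointing down it reaches from about 275 to 1000 mm from the base axis. Payload 8.4 kg.
Tool frame: the origin (TCP) lies between the finger pads; the fingertips stand r.nose_length ahead of it and the grasp point (between the pads) lies 8 mm behind it (r.nose_length is the distance from the TCP to the fingertips, in mm); y points along the fingers, x is the direction in which the jaws open and shut, and the axes are right-handed (so a half turn about y gives the same grasp; the last joint's range is limited). The gripper opens to 85 mm and grips with 20 to 120 N. Pads are 22 mm wide; open, the fingers measure 114 mm over their backs; the gripper's body (76 mm by 85 mm) begins 54 mm behind the grasp point. The pads swing forward as they close: fully open they stand 13 mm farther back than shut.
Start: joints at [-1.202, 0.353, 1.633, -0, 1.155, -0.002], TCP at [226.474, -582.527, 242.281] pointing down, gripper open.
Joint ranges: [-2.63, 2.63], [-0.92, 2.1], [0.06, 2.66], [-1.3, 4.44], [0, 2.69], [-3.02, 3.02]. Speed limits (rad/s): [2.22, 2.22, 2.79, 3.14, 3.14, 3.14].

## Interface

Orientations are given as [roll, pitch, yaw] about the fixed x, y, z axes, in that order (R = Rz(yaw) Ry(pitch) Rx(roll)).
In Python, from rig import r, cams, order gives the robot as it stands. The module is installed in compiled form; this text tells all that it offers.
- The arm moves only by the shell command python3 -m crank 'ROWS' [FORCE]. ROWS is JSON, a list of rows, each a list of 7 numbers: the turn, a rotation vector about the tool's x, y, z in degrees, then the shift along the tool's x, y, z in cm, then the opening, from -1 (shut) to 1 (fully open). A call has exactly 10 rows; each row shifts and turns the pose as measured when the row begins, along the tool's axes as they then stand; what a row does not reach is not made up. A row lasts 1/12 s, in which the tool goes at most 41.7 mm and 7.16 degrees, less where a joint would pass 70% of its speed; a pose out of reach is approached as far as the arm can. A call with a gripper value outside its range is refused whole. The fingers move at their own pace and stop on an object; FORCE is the grip in N (left out, the last holds). Time passes only in rows, so rows that do not move let the fingers close, or fill a call up. It gives the time, the measured TCP pose, the force and the opening at its end, in the units of the state.
- r.sense(): the state, without advancing time (a new reading comes with each control period).
- cams.grab_frame(name): name is "side" or "top" or "wrist"; returns the picture (480x640x3 uint8, blue, green, red); there is no depth.
- cams.camera_info(name): a dict with "intrinsics" (3x3 intrinsics, pixels), "view" (4x4, takes a point from world to camera coordinates); the wrist camera has in their place "hand_eye" (4x4, takes a point from camera to tool coordinates, whose origin is the TCP and whose axes are the tool frame's). Camera axes: x right, y up, looking along -z (the intrinsics and any distortion apply to the point x, -y, -z); pixel columns grow to the right and rows downward; lengths in mm; the calibration is good to about 2 mm. A picture is of the moment at which its call begins: read the wrist's pose just before it. camera_info takes no time and is no camera call.
- order.sign_off(): hands the job in, once; it reports no verdict.
The state is a dict: "clock": time; "qpos": joint angles; "qvel": joint speeds; "joint_efforts": joint torques, N m; "eef_pos": TCP position; "tcp_rot": TCP orientation; "contact_force": force on the tool from outside, world axes, zero at the start; "wrist_torque": the same for the moment, N m; "opening": opening from 0.0 (shut) to 1.0 (fully open).
Only numpy, scipy, OpenCV 4.12 (cv2) and the standard library are available. Lean on these libraries where they do the work, as an engineer would, in place of code of your own. Each camera call takes 0.05 s, during which the arm holds its last target.

## Task

Fit the red lamp module on top of the signal tower: stand it in the open socket with its white bar in line with the socket's white ticks, push it straight down against the contact spring, and turn it clockwise, seen from above, a quarter turn until it stops. Do not let go: finish still gripping the module upright and pressing it down flush on the collar with the turn kept on, ready for me to drive in the locking screw, and leave everything else on the bench where it is.

Things in the scene. Friction and masses are not known exactly. Their poses are not given: they have to be found in the camera images.
- red_lamp: lamp module to fit, 0.08 to 0.17 kg: upright round drum, red ribbed lens and top, 76 mm tall, 52 mm across. Origin: centre of its underside, z up its axis, x along the white bar on its top (half a turn makes no difference). Grip the round body (z = 18.5 to 76 mm) at any yaw. Starts standing on its spigot on the bench, in one of three places shared with the amber and blue modules
- lamp_pins (a point): point on the red module's axis at pin height, 6 mm above its underside. Spigot: 33.6 mm across from the underside up 18.5 mm (foot tapered to 26.6 mm over the lowest 4 mm), with a steel pin on each side along x, 7 mm thick, 44.4 mm over both round tips, under the ends of the white bar and the two white ticks on the lower black band
- lamp_flange (a point): centre of the red module's flat flange, 18.5 mm above its underside, where the 52 mm body begins above the spigot; it comes to lie flush on the tower's collar
- tower: signal tower fixed to the bench, origin under its foot: black foot 84 mm across, aluminium pole, black terminal box, green lamp 55 mm across and on top an open dark grey collar 56 mm across, its flat top 175 mm above the bench
- socket (a point): centre of the collar's flat top, z up, x through the two pin slots. Round bore 37.6 mm across; a slot on +x and -x, 12.5 mm wide at the bore, out to 49 mm across, each with a white tick on the rim. Flush, the module's underside is 18.5 mm below this point: a solid stop. Pins that miss the slots rest on the collar, flange 16 mm above it
- contacts (a joint): travel of the spring contact plate in the socket, 0 at rest (6 mm below the collar's top), 0.0125 m with the module flush; it pushes up 4 N at first, 10 N at flush. With the flange less than 4 mm above the collar the module turns clockwise, seen from above, and stops after about 1.47 rad (84 degrees); the other way it is blocked. Turned and let go, it is lifted 4 mm by the spring
- amber_lamp: a module just like the red one with an amber lens, standing on the bench; to be left alone
- blue_lamp: a module just like the red one with a blue lens, standing on the bench; to be left alone
- end_cap: black cover cap, 52 mm across and 23 mm high, lying on the bench; to be left alone
- screwdriver: screwdriver with a yellow handle, about 200 mm long, lying on the bench; to be left alone
- tube_offcut: offcut of steel square tube, 40 x 40 mm, 120 mm long along its x axis, lying on the bench; to be left alone
- oil_bottle: white bottle with red cap, 60 mm across and 170 mm tall, standing on the bench; to be left alone
- cutting_disc: dark cutting disc, 115 mm across, 4 mm thick, lying on the bench; to be left alone
Things that resemble listed ones, but are neither listed nor needed, are in the scene too. Of the things that look like the red_lamp, the middle-sized one is meant.

How it is judged:
By the outcome, as a careful person would: the job done as asked, in the order asked, and still so for the second after the job is handed in, while the arm keeps its last pose, push and grip.
It also fails if it takes over 42 s, if anything falls off the work surface, if the arm or the gripper's body presses on something with over 40 N, if the wrist force passes 120 N, or if a joint passes its speed limit or range.

## Working session

There is one attempt and no reset: what is moved stays moved. The work goes in short steps, Python scripts to look and compute and a shell command to move; the robot and the scene stay as the last step left them, time stands still between calls to the robot, and variables do not carry over. Pictures are saved under pics/ and viewed, and the job is handed in when it is done.

```bash
ls; mkdir -p pics; python3 - <<'E'
from rig import r,cams,order
import cv2,numpy as np
s=r.sense();print(s,r.nose_length)
np.set_printoptions(precision=4,suppress=True)
for n in("side","top","wrist"):
    i=cams.camera_info(n);print(n,i)
    cv2.imwrite(f"pics/a_{n}.png",cams.grab_frame(n))
E
```

```text
pics
{'clock': 0.0, 'qpos': array([-1.20240558e+00,  3.53642870e-01,  1.63413670e+00,  9.87799118e-06,
        1.15518079e+00, -2.38460741e-03]), 'qvel': array([ 0.00056497, -0.00026829,  0.00092952, -0.00130321,  0.00035656,
        0.00086672]), 'joint_efforts': array([-3.39101352e-03, -6.05255055e+01, -3.42080283e+01, -3.07261771e-04,
        9.61488462e-03, -7.41623808e-06]), 'eef_pos': array([ 226.30901884, -582.09943116,  241.56386105]), 'tcp_rot': array([-1.57078403e+00,  1.36768523e-03, -1.20002496e+00]), 'contact_force': array([-0.40886693,  0.08772845,  0.2202834 ]), 'wrist_torque': array([-0.02308733, -0.04704636,  0.03155849]), 'opening': 1.0020590819800967} 11.0
side {'intrinsics': array([[606.5143,   0.    , 323.8665],
       [  0.    , 606.5143, 241.8344],
       [  0.    ,   0.    ,   1.    ]]), 'view': array([[   -0.9654,    -0.2602,    -0.0196,   530.758 ],
       [    0.1726,    -0.6931,     0.6999,  -188.09  ],
       [   -0.1956,     0.6722,     0.714 , -1251.4847],
       [    0.    ,     0.    ,     0.    ,     1.    ]])}
top {'intrinsics': array([[515.9911,   0.    , 322.5604],
       [  0.    , 515.9911, 242.0818],
       [  0.    ,   0.    ,   1.    ]]), 'view': array([[   -0.0109,    -0.9999,    -0.009 ,    31.1744],
       [    0.9899,    -0.0121,     0.1411,  -573.1305],
       [   -0.1412,    -0.0074,     0.9899, -1327.551 ],
       [    0.    ,     0.    ,     0.    ,     1.    ]])}
wrist {'intrinsics': array([[343.5987,   0.    , 322.1223],
       [  0.    , 343.5987, 245.8467],
       [  0.    ,   0.    ,   1.    ]]), 'hand_eye': array([[   1.    ,   -0.0011,    0.001 ,   -0.9591],
       [   0.0013,    0.3078,   -0.9515, -132.2795],
       [   0.0008,    0.9515,    0.3078,   79.2434],
       [   0.    ,    0.    ,    0.    ,    1.    ]])}
```

View pictures.

View pics/a_side.png

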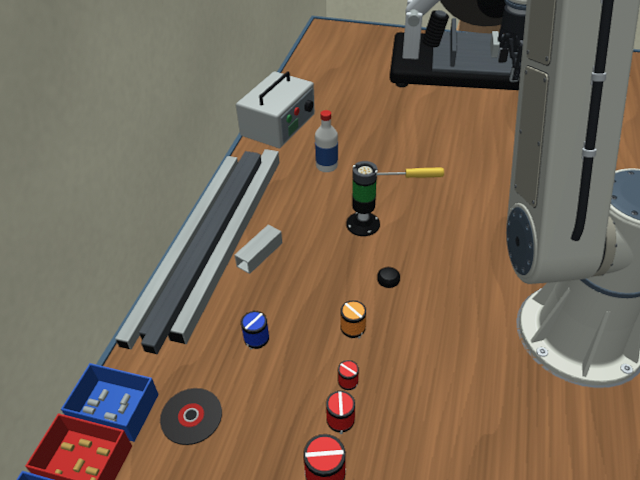

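View pics/a_top.png

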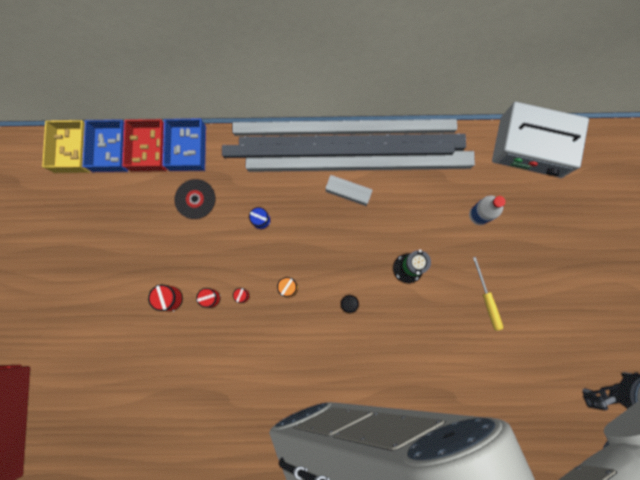

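View pics/a_wrist.png

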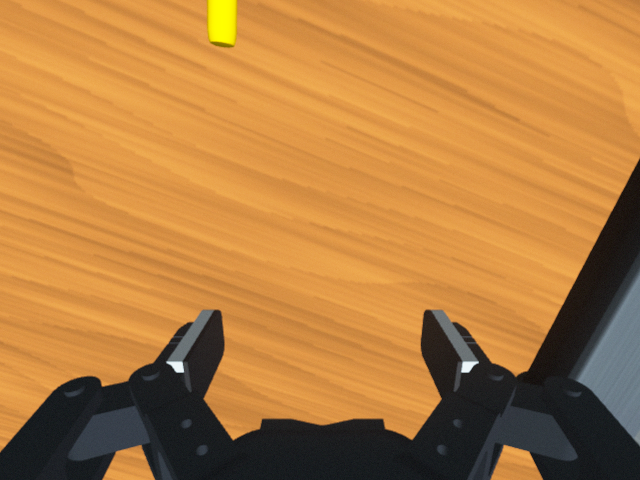

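```bash
python3 - <<'E'
import cv2,numpy as np
t=cv2.imread('pics/a_top.png');s=cv2.imread('pics/a_side.png')
def crop(im,x,y,w=40,h=30,f=10): return cv2.resize(im[y-h//2:y+h//2,x-w//2:x+w//2],None,fx=f,fy=f,interpolation=cv2.INTER_CUBIC)
a=np.vstack([np.hstack([crop(t,206,298),crop(t,414,264)]),np.hstack([crop(s,340,410,60,44,20/3)[:300,:400],crop(s,364,172,60,44,20/3)[:300,:400]][:2])]) if 0 else None
A=[crop(t,206,298),crop(t,414,264),cv2.resize(crop(s,340,410,64,48,6),(400,300)),cv2.resize(crop(s,364,178,64,48,6),(400,300))]
cv2.imwrite('pics/b.png',np.vstack([np.hstack(A[:2]),np.hstack(A[2:])]))
E
```

```text
(no output)
```

View pics/b.png

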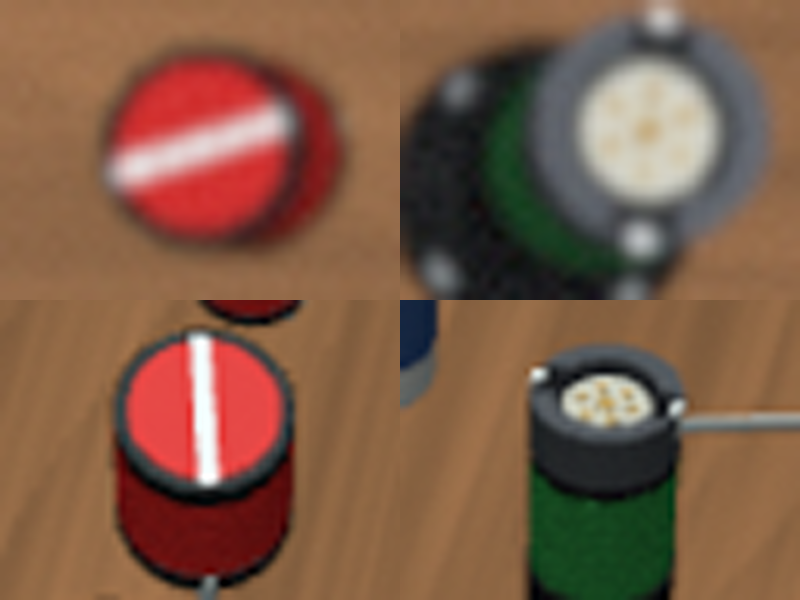

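```bash
cat > h.py <<'E'
import numpy as np,cv2
from scipy.spatial.transform import Rotation as R
from scipy.optimize import least_squares
from rig import r,cams,order
def P(name,tcp=None):
    i=cams.camera_info(name);K=np.array(i['intrinsics'])
    if name=='wrist':
        T=np.eye(4);T[:3,:3]=R.from_euler('xyz',tcp[1]).as_matrix();T[:3,3]=tcp[0]
        V=np.linalg.inv(T@np.array(i['hand_eye']))
    else: V=np.array(i['view'])
    return K@np.diag([1,-1,-1])@V[:3]
def proj(p,X):
    q=p@np.r_[X,1];return q[:2]/q[2]
def tri(obs):
    f=lambda X:np.concatenate([proj(p,X)-uv for p,uv in obs])
    s=least_squares(f,[400,0,100],x_scale=100);return s.x,s.fun
def onplane(p,uv,z):
    # ray with plane z
    A=np.array([p[0]-uv[0]*p[2],p[1]-uv[1]*p[2]])
    return np.linalg.solve(A[:,:2],-(A[:,2]*z+A[:,3]))
E
python3 - <<'E'
from h import *
np.set_printoptions(precision=2,suppress=True)
t,s=P('top'),P('side')
D={'bar':[((197,299.7),(340.8,415.1)),((214.3,294.3),(339.5,391.4)),((205.6,297),(340.1,402.8))],
'tick':[((420,250.5),(353.9,165.5)),((417.7,272.5),(375.8,170.6)),((418.85,261.5),(364.7,168))]}
for k,v in D.items():
  for a,b in v: print(k,*tri([(t,a),(s,b)]))
for X in ([550,0,0],):
  pass
for n,uv in dict(big=(161,297),small=(241,295),amber=(287,287),blue=(259,217),cap=(349,303),).items(): print(n,onplane(t,uv,76))
print(r.sense()['qpos'])
E
```

```text
bar [424.6  345.22  78.84] [-0.04 -0.26  0.18  0.02]
bar [437.84 301.32  79.3 ] [-0.04 -0.29  0.2   0.03]
bar [431.26 323.23  79.9 ] [-0.04 -0.3   0.21  0.03]
tick [ 531.42 -207.45  178.1 ] [-0.03 -0.23  0.22  0.03]
tick [ 479.37 -199.84  179.29] [-0.05 -0.35  0.33  0.04]
tick [ 505.45 -203.6   178.8 ] [-0.05 -0.35  0.34  0.05]
big [431.92 438.05]
small [434.7 233.7]
amber [453.71 116.33]
blue [636.41 189.08]
cap [411.38 -41.13]
[-1.2   0.35  1.63  0.    1.16 -0.  ]
```

```bash
python3 -m crank '[[0,0,0,-3.4,0,2.2,1],[0,0,0,-3.4,0,2.2,1],[0,0,0,-3.4,0,2.2,1],[0,0,0,-3.4,0,2.2,1],[0,0,0,-3.4,0,2.2,1],[0,0,0,-3.4,0,2.2,1],[0,0,0,-3.4,0,2.2,1],[0,0,0,-3.4,0,2.2,1],[0,0,0,-3.4,0,2.2,1],[0,0,0,-3.4,0,2.2,1]]' 40
```

```text
clock: 0.98
eef_pos: [306.8, -179.7, 237.9]
tcp_rot: [-1.571, 0.0, -1.211]
contact_force: [1.4, -0.3, -0.4]
opening: 1.002
```

```bash
cat >> h.py <<'E'
def rows(target,yawT,n,yaw0=None,pos=None):
    s=r.sense();p=np.array(s['eef_pos']) if pos is None else np.array(pos,float);y=np.degrees(s['tcp_rot'][2]) if yaw0 is None else yaw0
    d=(np.array(target)-p)/n/10;dy=(yawT-y)/n
    print('d',d*10*n,'yaw',y,'turn/row',-dy)
    for k in range(n):
        M=(R.from_euler('z',y+dy*k,degrees=True)*R.from_euler('x',-90,degrees=True)).as_matrix()
        print(np.round(M.T@d,2),round(-dy,2))
E
python3 -c "
from h import *
rows([431,265,235],0,11)"
```

```text
d [124.19313574 444.67350556  -2.94332562] yaw -69.3587045402772 turn/row -6.305336776388836
[-3.38  0.03  2.48] -6.31
[-3.09  0.03  2.84] -6.31
[-2.76  0.03  3.16] -6.31
[-2.4   0.03  3.44] -6.31
[-2.    0.03  3.69] -6.31
[-1.59  0.03  3.89] -6.31
[-1.15  0.03  4.04] -6.31
[-0.7   0.03  4.14] -6.31
[-0.24  0.03  4.19] -6.31
[0.22 0.03 4.19] -6.31
[0.68 0.03 4.14] -6.31
```

```bash
python3 -m crank '[[0,-6.3,0,-3.4,0,2.4,1],[0,-6.3,0,-3.1,0,2.8,1],[0,-6.3,0,-2.8,0,3.1,1],[0,-6.3,0,-2.4,0,3.4,1],[0,-6.3,0,-2,0,3.6,1],[0,-6.3,0,-1.6,0,3.8,1],[0,-6.3,0,-1.1,0,4,1],[0,-6.3,0,-0.7,0,4.1,1],[0,-6.3,0,-0.2,0,4.1,1],[0,-6.3,0,0.2,0,4.1,1]]'
```

```text
clock: 1.82
eef_pos: [403.4, 226.2, 239.6]
tcp_rot: [-1.571, -0.007, -0.063]
contact_force: [1.3, 0.3, 0.1]
opening: 1.001
```

```bash
cat >> h.py <<'E'
import json
def shot(n,name):
    s=r.sense();t=(list(map(float,s['eef_pos'])),list(map(float,s['tcp_rot'])))
    im=cams.grab_frame(n);cv2.imwrite(f'pics/{name}.png',im);json.dump(t,open(f'pics/{name}.json','w'));print(t,s['qvel'].round(3));return im,t
E
python3 - <<'E'
from h import *
im,t=shot('wrist','w1');print(proj(P('wrist',t),[431,323,76]))
E
```

```text
([403.3805727321522, 226.17007522297908, 239.64799106773089], [-1.5706607228982445, -0.006605094693711067, -0.06271183471277775]) [ 0.859  0.535 -0.598 -0.01   0.057 -0.529]
[347.8025968  111.05064954]
```

View pics/w1.png

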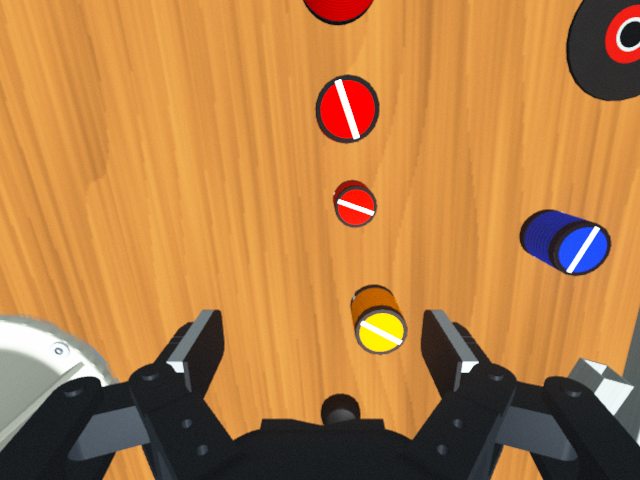

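```bash
cat >> h.py <<'E'
def bar(im,near,rad=45):
    hsv=cv2.cvtColor(im,cv2.COLOR_BGR2HSV);m=((hsv[...,1]<70)&(hsv[...,2]>170)).astype(np.uint8)
    yy,xx=np.mgrid[:480,:640];m[(xx-near[0])**2+(yy-near[1])**2>rad**2]=0
    n,l,st,c=cv2.connectedComponentsWithStats(m);k=1+np.argmax(st[1:,4])
    pts=np.argwhere(l==k)[:,::-1].astype(np.float32)
    rc=cv2.minAreaRect(pts);c=np.array(rc[0]);b=cv2.boxPoints(rc)
    e=[np.linalg.norm(b[0]-b[1]),np.linalg.norm(b[1]-b[2])]
    ends=((b[0]+b[3])/2,(b[1]+b[2])/2) if e[0]>e[1] else ((b[0]+b[1])/2,(b[2]+b[3])/2)
    return c,ends,st[k,4]
E
python3 - <<'E'
from h import *
im=cv2.imread('pics/w1.png');t=json.load(open('pics/w1.json'));p=P('wrist',t)
c,e,a=bar(im,(347,109));print(c,e,a)
q=[onplane(p,x,76) for x in e];print(q,onplane(p,c,76),np.degrees(np.arctan2(*(q[1]-q[0])[::-1])))
w=P('top'),P('side')
print(tri([(w[0],(205.6,297)),(w[1],(340.1,402.8)),(p,c)]),tri([(w[1],(340.1,402.8)),(p,c)]))
rows([431,255,190],0,4)
E
```

```text
[346.95001221 108.8500061 ] (array([337.2    ,  79.60001], dtype=float32), array([356.7, 138.1], dtype=float32)) 421
[array([423.60459304, 346.46830102]), array([437.49855587, 301.81187174])] [430.38114799 324.68785539] -72.71750553435336
(array([430.23478757, 324.21117968,  81.3114879 ]), array([-0.56693545,  0.08678194,  0.64443125,  0.23776493,  0.34882532,
        0.17303453])) (array([430.15337987, 324.32671385,  81.96965924]), array([ 0.67383304,  0.11365838,  0.30377637, -0.03788058]))
d [ 25.26726205  22.60525757 -50.22728569] yaw -3.0689850020776785 turn/row -0.7672462505194196
[0.6  1.26 0.6 ] -0.77
[0.61 1.26 0.59] -0.77
[0.62 1.26 0.58] -0.77
[0.62 1.26 0.57] -0.77
```

```bash
python3 -m crank '[[0,0,0,0.3,1,0.2,1],[0,-1,0,0.4,1.2,0.2,1],[0,-0.5,0,0.3,1.2,0.2,1],[0,-0.3,0,0.3,1.0,0.1,1],[0,0,0,0.2,0.5,0,1],[0,0,0,0,0,0,1],[0,0,0,0,0,0,1],[0,0,0,0,0,0,1],[0,0,0,0,0,0,1],[0,0,0,0,0,0,1]]'
python3 - <<'E'
from h import *
im,t=shot('wrist','w2');p=P('wrist',t)
c,e,a=bar(im,proj(p,[430.5,324,76]),80);print(c,e,a)
q=[onplane(p,x,76) for x in e];print(q,onplane(p,c,76),np.degrees(np.arctan2(*(q[1]-q[0])[::-1])))
w=P('top'),P('side')
t1=json.load(open('pics/w1.json'));p1=P('wrist',t1)
print(tri([(w[0],(205.6,297)),(w[1],(340.1,402.8)),(p,c)]),tri([(p1,[346.95,108.85]),(p,c)]),tri([(w[0],(205.6,297)),(p,c)]),)
E
```

```text
clock: 2.7
eef_pos: [421.6, 239.6, 186.6]
tcp_rot: [-1.567, -0.007, -0.021]
contact_force: [0.1, -1.1, 0.4]
opening: 0.997
([421.6152064619085, 239.58678035842948, 186.60428119343842], [-1.5673947381639004, -0.007021424819358524, -0.020912549763338895]) [-0.005 -0.009 -0.003 -0.001  0.002  0.001]
[331.36700439 127.3899231 ] (array([320.85324,  92.34404], dtype=float32), array([341.88077, 162.4358 ], dtype=float32)) 593
[array([423.59278052, 346.36667914]), array([437.1491191 , 301.68323077])] [430.17071975 324.68493919] -73.12293023451926
(array([430.17002725, 324.43830891,  81.70900989]), array([-0.69351868,  0.10785404,  0.64910034,  0.24336957,  0.29205849,
        0.1853541 ])) (array([430.11916615, 324.56987762,  79.00365636]), array([-0.09304929, -0.08583727,  0.07426842,  0.07456098])) (array([430.30812385, 324.75491209,  72.84470964]), array([-0.00173314,  0.17830187,  0.04757387,  0.00040287]))
```

View pics/w2.png

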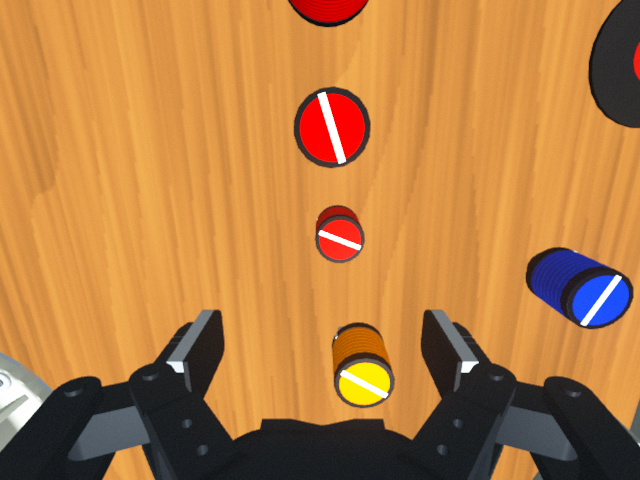

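```bash
python3 -m crank '[[-0.2,0,0.4,0.3,0,2.8,1],[0,0,0,0.3,0,3,1],[0,0,0,0.3,0,2.6,1],[0,-0.5,0,0,0,0,1],[0,0,0,0,3,0,1],[0,0,0,0,3,0,1],[0,0,0,0,2,0,1],[0,0,0,0,0,0,1],[0,0,0,0,0,0,1],[0,0,0,0,0,0,1]]'
python3 - <<'E'
from h import *
rows([430.2,324.6,44],0,1);print(r.sense()['eef_pos'])
E
```

```text
clock: 3.58
eef_pos: [435.5, 327.7, 110.4]
tcp_rot: [-1.565, -0.008, -0.011]
contact_force: [0.4, -0.1, 0.3]
opening: 0.998
d [ -5.26049898  -3.0677241  -66.44984692] yaw -0.6371592369827018 turn/row -0.6371592369827018
[-0.52  6.64 -0.31] -0.64
[435.46049898 327.6677241  110.44984692]
```

```bash
python3 -m crank '[[-0.3,0,0.5,-0.5,0,-0.3,1],[0,0,0,0,2.5,0,1],[0,0,0,0,2.5,0,1],[0,0,0,0,1.2,0,1],[-0.3,0,0.5,0,0.3,0,1],[0,0,0,0,0,0,1],[0,0,0,0,0,0,1],[0,0,0,0,0,0,1],[0,0,0,0,0,0,1],[0,0,0,0,0,0,1]]'
python3 - <<'E'
from h import *
rows([430.2,324.6,44],0,1);print(r.sense()['eef_pos'])
E
```

```text
clock: 4.42
eef_pos: [435.8, 327.8, 55.9]
tcp_rot: [-1.567, -0.002, -0.012]
contact_force: [0.6, 0.9, -0.6]
opening: 1.007
d [ -5.63606018  -3.21843459 -11.8787553 ] yaw -0.6791443278312164 turn/row -0.6791443278312164
[-0.56  1.19 -0.33] -0.68
[435.83606018 327.81843459  55.8787553 ]
```

```bash
python3 -m crank '[[0,0,0,-0.5,0.7,-0.3,1],[0,0,0,-0.5,0.7,-0.3,1],[-0.2,0,0,-0.1,0.5,0,1],[0,0,0,0,0,0,1],[0,0,0,0,0,0,1],[0,0,0,0,0,0,1],[0,0,0,0,0,0,1],[0,0,0,0,0,0,1],[0,0,0,0,0,0,1],[0,0,0,0,0,0,1]]'
python3 - <<'E'
from h import *
rows([430.2,324.6,44],0,1);print(r.sense()['eef_pos'])
im,t=shot('wrist','w3')
E
```

```text
clock: 5.25
eef_pos: [423.7, 321.6, 35.7]
tcp_rot: [-1.57, -0.002, -0.012]
contact_force: [0.6, -0.3, -0.1]
opening: 1.002
d [6.48035334 2.98638912 8.34565895] yaw -0.6677032404697403 turn/row -0.6677032404697403
[ 0.64 -0.83  0.31] -0.67
[423.71964666 321.61361088  35.65434105]
([423.719646655096, 321.61361087509493, 35.65434105434289], [-1.5704882680073153, -0.0023688569311302032, -0.011653619972432416]) [ 0.    -0.001 -0.004  0.    -0.     0.001]
```

View pics/w3.png

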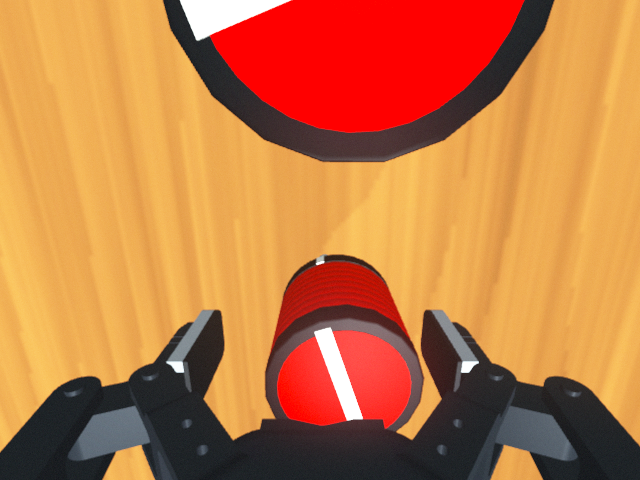

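```bash
python3 -m crank '[[0,0,0,0.3,-0.4,0.15,1],[0,0,0,0.3,-0.4,0.15,1],[0,0,0,0,0,0,1],[0,0,0,0,0,0,1],[0,0,0,0,0,0,-1],[0,0,0,0,0,0,-1],[0,0,0,0,0,0,-1],[0,0,0,0,0,0,-1],[0,0,0,0,0,0,-1],[0,0,0,0,0,0,-1]]' 50
python3 - <<'E'
from h import *
rows([430.2,324.6,44],0,1);print(r.sense()['eef_pos'])
E
```

```text
clock: 6.13
eef_pos: [431.2, 325.3, 45.5]
tcp_rot: [-1.569, -0.004, -0.012]
contact_force: [0.1, 0.3, 2.2]
opening: 0.595
d [-0.97305903 -0.74571708 -1.48546395] yaw -0.67455163814753 turn/row -0.67455163814753
[-0.1   0.15 -0.08] -0.67
[431.17305903 325.34571708  45.48546395]
```

```bash
python3 -m crank '[[0,0,0,0,0,0,-1],[0,0,0,0,0,0,-1],[0,0,0,0,-1,0,-1],[0,0,0,0,-3,0,-1],[0,0,0,0,-4,0,-1],[0,0,0,0,-4,0,-1],[0,0,0,0,-4,0,-1],[0,0,0,0,-4,0,-1],[0,0,0,0,-2,0,-1],[0,0,0,0,0,0,-1]]' 80
python3 - <<'E'
from h import *
s=r.sense();print(s['eef_pos'],s['qpos'],s['wrist_torque'])
im,t=shot('wrist','w4')
E
```

```text
clock: 6.97
eef_pos: [427.1, 322.6, 275.9]
tcp_rot: [-1.575, 0.004, -0.012]
contact_force: [0.5, 0.0, -1.3]
opening: 0.594
[427.06339684 322.63426103 275.94495896] [ 6.44930785e-01  1.83660694e-01  1.78375026e+00 -1.29079951e-03
  1.17975848e+00  6.57101360e-01] [-0.01300213  0.00658607  0.04461829]
([427.06339683982134, 322.6342610290484, 275.9449589551729], [-1.5751456434864224, 0.003688478830751407, -0.01168328338877922]) [-0.001 -0.024  0.01   0.    -0.012  0.001]
```

View pics/w4.png

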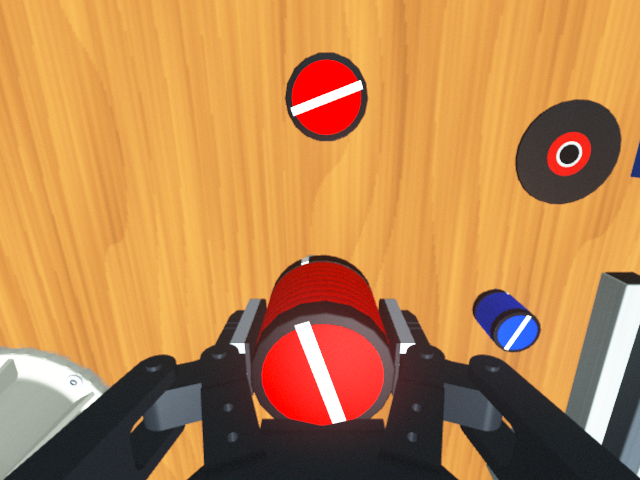

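```bash
python3 - <<'E'
from h import *
im=cv2.imread('pics/w4.png');t=json.load(open('pics/w4.json'));p=P('wrist',t)
c,e,a=bar(im,(321,370),70);print(c,e,a)
M=R.from_euler('xyz',t[1]).as_matrix()
for dz in (28,30.5,33):
  q=[np.r_[onplane(p,x,t[0][2]+dz),t[0][2]+dz] for x in e]
  l=[M.T@(x-t[0]) for x in q];d=l[1]-l[0]
  print(dz,np.round(l,1),np.linalg.norm(d),np.degrees(np.arctan2(d[2],d[0])))
# ellipse of lens rim: outline of black rim
hsv=cv2.cvtColor(im,cv2.COLOR_BGR2HSV)
m=((hsv[...,0]<6)&(hsv[...,1]>180)&(hsv[...,2]>200)).astype(np.uint8);m[:315]=0
cs,_=cv2.findContours(m,0,cv2.CHAIN_APPROX_NONE);cc=np.vstack([k for k in cs if len(k)>20]);print(cv2.fitEllipse(cv2.convexHull(cc)))
print(proj(p,M@np.array([0,-30.5,0])+t[0]))
rows([505,-204,270],65,13,)
E
```

```text
[319.76028442 372.52740479] (array([300.95892, 322.3904 ], dtype=float32), array([338.56165, 422.6644 ], dtype=float32)) 1598
28 [[ -7.5 -28.1  18.8]
 [  6.1 -27.9 -24.7]] 45.60901403416824 -72.65612379134463
30.5 [[ -7.3 -30.6  20.3]
 [  6.  -30.4 -22.2]] 44.51195407014323 -72.65612379134443
33 [[ -7.1 -33.1  21.7]
 [  5.8 -32.9 -19.7]] 43.41489410611822 -72.65612379134454
((322.216552734375, 374.6784973144531), (101.18267059326172, 122.11896514892578), 89.6808090209961)
[322.62036135 372.95096987]
d [  78.20137905 -526.39862987   -4.39593071] yaw -0.6743976151180451 turn/row -5.051876739624465
[ 0.65  0.03 -4.04] -5.05
[ 0.29  0.03 -4.08] -5.05
[-0.07  0.03 -4.09] -5.05
[-0.43  0.03 -4.07] -5.05
[-0.79  0.03 -4.02] -5.05
[-1.14  0.03 -3.93] -5.05
[-1.48  0.03 -3.82] -5.05
[-1.81  0.03 -3.67] -5.05
[-2.13  0.03 -3.5 ] -5.05
[-2.43  0.03 -3.3 ] -5.05
[-2.71  0.03 -3.07] -5.05
[-2.97  0.03 -2.82] -5.05
[-3.2   0.03 -2.55] -5.05
```

```bash
python3 -m crank '[[0,-4,0,0.6,0,-3.9,-1],[0,-4.6,0,0.5,0,-3.9,-1],[0,-4.6,0,0.3,0,-4,-1],[0,-4.6,0,0,0,-4,-1],[0,-4.6,0,-0.3,0,-4,-1],[0,-4.6,0,-0.6,0,-4,-1],[0,-4.6,0,-0.9,0,-3.9,-1],[0,-4.6,0,-1.2,0,-3.8,-1],[0,-4.6,0,-1.5,0,-3.7,-1],[0,-4.6,0,-1.8,0,-3.6,-1]]'
python3 - <<'E'
from h import *
rows([575,-238,265],64.3,5)
E
```

```text
clock: 7.85
eef_pos: [509.4, -76.0, 260.4]
tcp_rot: [-1.555, 0.02, 0.827]
contact_force: [1.5, 1.0, -1.9]
opening: 0.591
d [  65.60858294 -161.95210453    4.64320584] yaw 47.392089295586175 turn/row -3.3815821408827644
[-1.5  -0.09 -3.16] -3.38
[-1.68 -0.09 -3.06] -3.38
[-1.86 -0.09 -2.96] -3.38
[-2.03 -0.09 -2.85] -3.38
[-2.19 -0.09 -2.72] -3.38
```

```bash
python3 -m crank '[[-0.5,-3.4,-0.5,-1.5,-0.1,-3.2,-1],[-0.5,-3.4,-0.5,-1.7,0,-3.1,-1],[0,-3.4,0,-1.9,0,-3,-1],[0,-3.4,0,-2,0,-2.8,-1],[0,-2.5,0,-1,0,-1,-1],[0,0,0,0,0,0,-1],[0,0,0,0,0,0,-1],[0,0,0,0,0,0,-1],[0,0,0,0,0,0,-1],[0,0,0,0,0,0,-1]]'
python3 - <<'E'
from h import *
im,t=shot('wrist','w5');p=P('wrist',t);print(proj(p,[505.4,-204,175]))
E
```

```text
clock: 8.68
eef_pos: [558.8, -231.0, 242.2]
tcp_rot: [-1.545, 0.005, 1.117]
contact_force: [0.8, -0.0, -1.6]
opening: 0.594
([558.7649194779292, -230.99386514608534, 242.17554502677916], [-1.5450026844162081, 0.0052308736894657315, 1.1167082138083246]) [ 0.015 -0.006  0.019  0.004 -0.003  0.013]
[322.40330259 174.19179585]
```

View pics/w5.png

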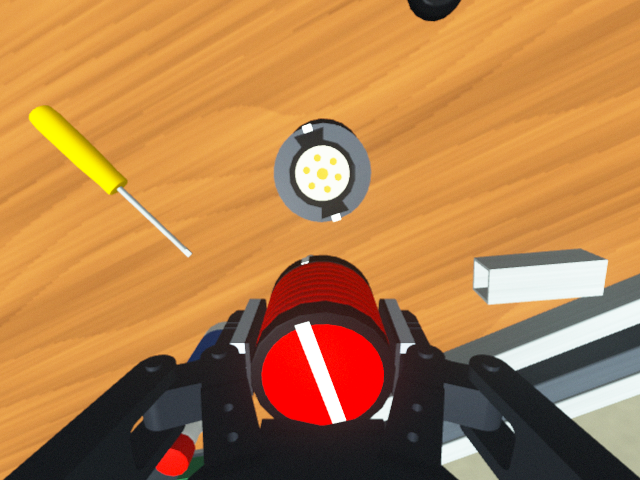

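```bash
python3 - <<'E'
from h import *
im=cv2.imread('pics/w5.png');t=json.load(open('pics/w5.json'));p=P('wrist',t)
E=[]
for n in((307,128),(336,217)):
    c,e,a=bar(im,n,12);E.append(c);print(c,a)
q=[onplane(p,x,175) for x in E];print(q,(q[0]+q[1])/2,np.linalg.norm(q[0]-q[1]),np.degrees(np.arctan2(*(q[1]-q[0])[::-1])))
g=cv2.cvtColor(im,cv2.COLOR_BGR2HSV);m=((g[...,1]<70)&(g[...,2]>200)|((g[...,0]<35)&(g[...,2]>190)&(g[...,1]>120))).astype(np.uint8)
yy,xx=np.mgrid[:480,:640];m[(xx-322)**2+(yy-173)**2>30**2]=0
cs,_=cv2.findContours(m,0,cv2.CHAIN_APPROX_NONE);k=max(cs,key=len);el=cv2.fitEllipse(cv2.convexHull(k));print(el,onplane(p,el[0],169))
w=P('top'),P('side');c=(E[0]+E[1])/2
print(tri([(w[0],(418.85,261.5)),(p,c)]),tri([(w[1],(364.7,168)),(p,c)]))
print(cv2.imwrite('pics/c.png',cv2.resize(im[105:235,245:405],None,fx=4,fy=4,interpolation=cv2.INTER_CUBIC)))
E
```

```text
[306.8276062  128.06896973] 82
[335.70001221 217.10002136] 67
[array([ 478.99942444, -200.76540495]), array([ 531.47893358, -207.87352734])] [ 505.23917901 -204.31946614] 52.95870356556196 -7.713524370009411
((321.94403076171875, 172.6219024658203), (54.05256652832031, 55.09162521362305), 179.29415893554688) [ 504.89635142 -204.07652134]
(array([ 504.18043761, -204.09550512,  177.21444243]), array([0.06321227, 0.2449724 , 0.03893296, 0.0458978 ])) (array([ 504.18682255, -204.03180549,  178.52521695]), array([0.92372599, 0.10761291, 0.13139329, 0.19025519]))
True
```

View pics/c.png

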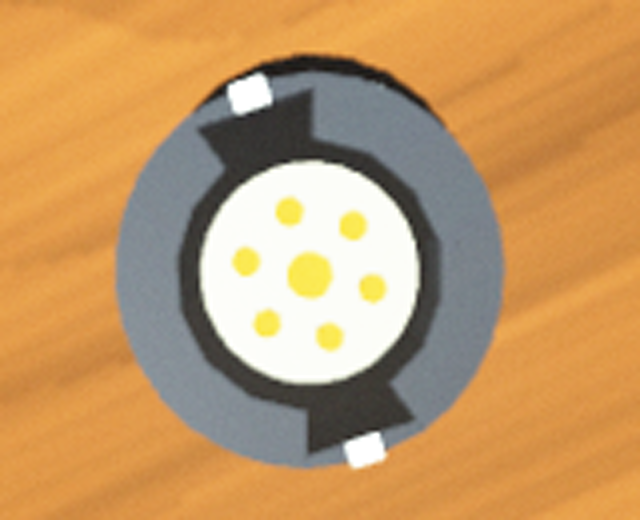

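```bash
python3 - <<'E'
from h import *
rows([504.6,-203.3,250],64.65,3)
E
python3 -m crank '[[-0.5,0,0,0,-0.4,1.5,-1],[-0.5,-0.3,-0.2,0,-0.4,2,-1],[-0.5,-0.3,0,0,-0.2,1.5,-1],[0,0,0,0,0,0.8,-1],[0,0,0,0,0,0,-1],[0,0,0,0,0,0,-1],[0,0,0,0,0,0,-1],[0,0,0,0,0,0,-1],[0,0,0,0,0,0,-1],[0,0,0,0,0,0,-1]]'
python3 - <<'E'
from h import *
rows([504.6,-203.3,250],64.65,1)
E
```

```text
d [-54.16841065  27.5482846    7.7532045 ] yaw 64.0006215733159 turn/row -0.21645947556136966
[ 0.03 -0.26  2.03] -0.22
[ 0.04 -0.26  2.03] -0.22
[ 0.05 -0.26  2.03] -0.22
clock: 9.57
eef_pos: [507.6, -200.8, 254.4]
tcp_rot: [-1.575, 0.001, 1.132]
contact_force: [0.5, -0.1, -0.8]
opening: 0.593
d [-2.98621461 -2.54258252 -4.41977901] yaw 64.84637105403888 turn/row 0.19637105403887745
[-0.36  0.44  0.16] 0.2
```

```bash
python3 -m crank '[[0,0,0,-0.14,0.5,0.07,-1],[-0,0,0,-0.14,0.7,0.07,-1],[0.1,0,0,0,0.7,0,-1],[0.1,0,0,0,0.2,0,-1],[0,0,0,0,0,0,-1],[0,0,0,0,0,0,-1],[0,0,0,0,0,0,-1],[0,0,0,0,0,0,-1],[0,0,0,0,0,0,-1],[0,0,0,0,0,0,-1]]'
python3 - <<'E'
from h import *
rows([504.6,-203.3,228],64.65,1)
print(r.sense()['contact_force'])
im,t=shot('wrist','w6');im,t=shot('side','s6')
cv2.imwrite('pics/s6c.png',cv2.resize(im[110:210,300:430],None,fx=6,fy=6,interpolation=cv2.INTER_CUBIC))
E
```

```text
clock: 10.4
eef_pos: [505.2, -203.5, 229.7]
tcp_rot: [-1.569, 0.001, 1.131]
contact_force: [0.2, -0.7, -2.1]
opening: 0.591
d [-0.63515806  0.23619257 -1.71882059] yaw 64.80267720211748 turn/row 0.1526772021174736
[-0.01  0.17  0.07] 0.15
[ 0.17009567 -0.6594687  -2.1170633 ]
([505.2351580602349, -203.5361925707788, 229.7188205943176], [-1.5694686342563873, 0.0008717830845468288, 1.131020081284017]) [ 0.002 -0.003 -0.002 -0.    -0.    -0.001]
([505.25546561234347, -203.51553884509784, 229.7724425413285], [-1.569494044549833, 0.0008584462391205694, 1.1310177139360664]) [-0.001  0.001  0.    -0.    -0.001  0.001]
```

View pics/s6c.png

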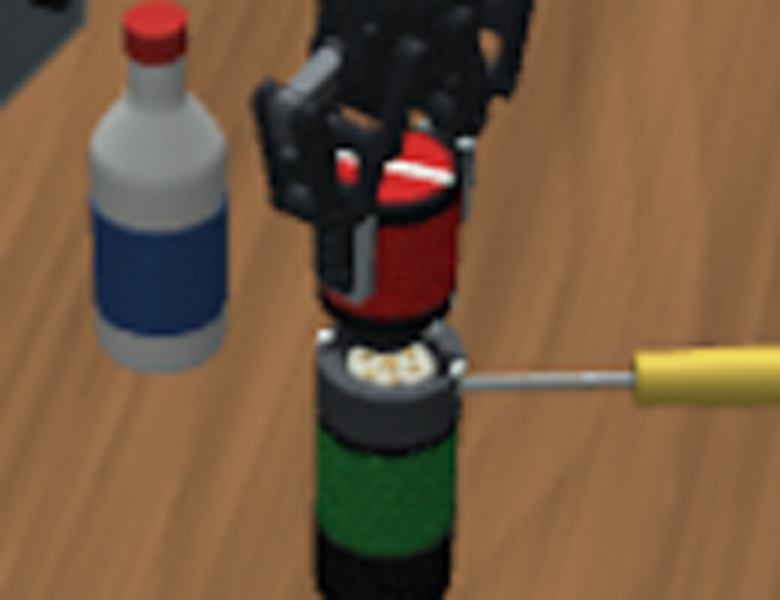

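View pics/w6.png

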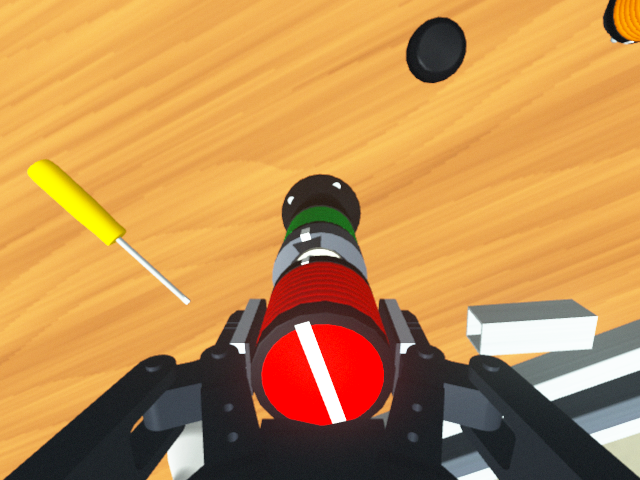

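```bash
python3 -m crank '[[0,0,0,0,0.2,0.03,-1],[-0.1,0,0,0,0.2,0.03,-1],[0,0,0,0,0.2,0,-1],[0,0,0,0,0.2,0,-1],[0,0,0,0,0.2,0,-1],[0,0,0,0,0.2,0,-1],[0,0,0,0,0.2,0,-1],[0,0,0,0,0.2,0,-1],[0,0,0,0,0,0,-1],[0,0,0,0,0,0,-1]]'
```

```text
clock: 11.33
eef_pos: [505.0, -203.3, 212.9]
tcp_rot: [-1.573, 0.001, 1.131]
contact_force: [-0.8, 0.5, 4.1]
opening: 0.589
```

```bash
python3 -m crank '[[0,0,0,0,0.2,0,-1],[0,0,0,0,0.2,0,-1],[0,0,0,0,0.2,0,-1],[0,0,0,0,0.2,0,-1],[0,0,0,0,0.2,0,-1],[0,0,0,0,0.2,0,-1],[0,0,0,0,0.2,0,-1],[0,0,0,0,0,0,-1],[0,0,0,0,0,0,-1],[0,0,0,0,0,0,-1]]'
python3 - <<'E'
from h import *
im,t=shot('side','s7');print(r.sense()['wrist_torque'])
cv2.imwrite('pics/s7c.png',cv2.resize(im[110:210,300:430],None,fx=6,fy=6,interpolation=cv2.INTER_CUBIC))
E
```

```text
clock: 12.17
eef_pos: [505.0, -203.4, 204.2]
tcp_rot: [-1.575, 0.0, 1.131]
contact_force: [-3.4, 0.5, 7.7]
opening: 0.596
([505.04579398246085, -203.40689878555952, 204.2301902436246], [-1.5745562262260826, 0.00046365929536729134, 1.1310412197150277]) [-0.001 -0.009 -0.005 -0.001  0.01  -0.001]
[0.33318921 0.68921401 0.02361715]
```

View pics/s7c.png

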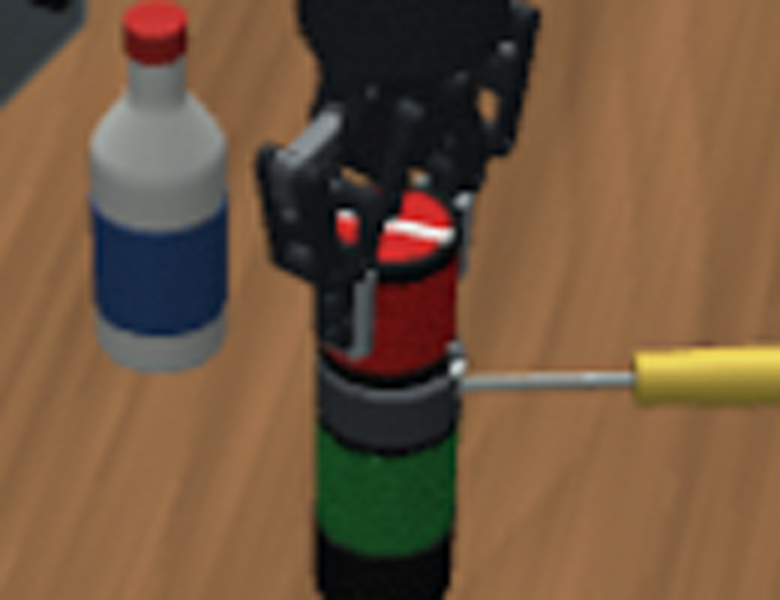

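```bash
python3 -m crank '[[0,0,0,0,0.15,0,-1],[0.1,0,0,0,0.15,0,-1],[0.1,0,0,0,0.15,0,-1],[0,0,0,0,0.15,0,-1],[0,0,0,0,0.15,0,-1],[0,0,0,0,0.15,0,-1],[0,0,0,0,0.15,0,-1],[0,0,0,0,0.15,0,-1],[0,0,0,0,0.15,0,-1],[0,0,0,0,0.15,0,-1]]' 100
```

```text
clock: 13.05
eef_pos: [505.1, -203.5, 202.2]
tcp_rot: [-1.575, -0.0, 1.131]
contact_force: [-6.7, 3.3, 18.9]
opening: 0.591
```

```bash
python3 -m crank '[[0.2,3,0,0,0.15,0.04,-1],[0.1,4,0,0,0.15,0.04,-1],[0,4,0,0,0.15,0,-1],[0,4,0,0,0.15,0,-1],[0,4,0,0,0.15,0,-1],[0,4,0,0,0.15,0,-1],[0,4,0,0,0.15,0,-1],[0,4,0,0,0.15,0,-1],[0,4,0,0,0.15,0,-1],[0,4,0,0,0.15,0,-1]]'
python3 - <<'E'
from h import *
im,t=shot('wrist','w8');print(r.sense()['wrist_torque'])
p=P('wrist',t);c,e,a=bar(im,(321,370),70)
M=R.from_euler('xyz',t[1]).as_matrix();z=t[0][2]+30.5
l=[M.T@(np.r_[onplane(p,x,z),z]-t[0]) for x in e];d=l[1]-l[0];print(np.degrees(np.arctan2(d[2],d[0])),(l[0]+l[1])/2)
E
```

```text
clock: 13.88
eef_pos: [506.8, -203.2, 202.1]
tcp_rot: [-1.576, -0.007, 0.423]
contact_force: [-5.2, 1.7, 17.1]
opening: 0.588
([506.8429380425956, -203.2095978029253, 202.11014323199547], [-1.5759047283440175, -0.007462163182333947, 0.4228102410735164]) [-0.    -0.002  0.002 -0.004 -0.013  0.874]
[ 0.49396249  1.11126643 -0.10156503]
-71.98340850823682 [  0.03940884 -30.49634198  -0.90264515]
```

```bash
python3 -m crank '[[0.1,4,0.2,-0.05,0.15,0.02,-1],[0.1,4,0.2,-0.05,0.15,0.02,-1],[0.1,4,0.1,-0.05,0.15,0,-1],[0,4,0,-0.05,0.15,0,-1],[0,4,0,-0.05,0.15,0,-1],[0,4,0,0,0.15,0,-1],[0,4,0,0,0.15,0,-1],[0,4,0,0,0.15,0,-1],[0,4,0,0,0.15,0,-1],[0,4,0,0,0.15,0,-1]]'
cat > chk.py <<'E'
from h import *
import sys
im,t=shot('wrist',sys.argv[1]);print(r.sense()['wrist_torque'],r.sense()['contact_force'])
p=P('wrist',t);c,e,a=bar(im,(321,370),70)
M=R.from_euler('xyz',t[1]).as_matrix();z=t[0][2]+30.5
l=[M.T@(np.r_[onplane(p,x,z),z]-t[0]) for x in e];d=l[1]-l[0];b=np.degrees(np.arctan2(d[2],d[0]));print(b,(l[0]+l[1])/2,'world bar',b+np.degrees(t[1][2]))
E
python3 chk.py w9
```

```text
clock: 14.77
eef_pos: [508.3, -203.4, 202.1]
tcp_rot: [-1.57, -0.011, -0.31]
contact_force: [-9.8, 3.1, 21.9]
opening: 0.588
([508.2712510864813, -203.43698088551233, 202.11208863477322], [-1.5698074439537582, -0.010913908277070394, -0.3099062952524818]) [ 0.    -0.004  0.007 -0.007  0.008  0.868]
[0.51054204 1.78208127 0.07733434] [-7.17582806  3.20374419 20.0471056 ]
-71.70137249265977 [ -0.68138226 -30.5101827   -0.9246579 ] world bar -89.45769525516216
```

```bash
python3 -m crank '[[0,2,0.3,-0.12,0.15,0,-1],[0,2,0.3,-0.12,0.15,0,-1],[0,2,0.2,-0.12,0.15,0,-1],[0,2,0.1,-0.1,0.15,0,-1],[0,2,0,-0.05,0.15,0,-1],[0,2,0,-0.05,0.15,0,-1],[0,2,0,-0.05,0.15,0,-1],[0,2,0,-0.05,0.15,0,-1],[0,2,0,-0.05,0.15,0,-1],[0,2,0,-0.05,0.15,0,-1]]'
python3 chk.py w10
```

```text
clock: 15.65
eef_pos: [504.3, -202.2, 202.1]
tcp_rot: [-1.576, -0.009, -0.651]
contact_force: [-6.9, -2.1, 15.5]
opening: 0.587
([504.3378369608884, -202.16893983084256, 202.06757473919322], [-1.5758299392831479, -0.008834738922956165, -0.6514772079726714]) [ 0.009 -0.009  0.016 -0.025 -0.023  0.399]
[0.0496243  1.73047355 1.6947832 ] [-6.28667556 -3.40483076 16.85808431]
-70.07164220385997 [ -1.09672998 -30.50598926  -1.04838067] world bar -107.39853666966061
```

```bash
python3 - <<'E'
from h import *
im,t=shot('side','s10');im2,t=shot('top','t10')
w=cv2.imread('pics/w10.png')[220:470,200:440]
a=cv2.resize(im[120:220,300:430],(390,300),interpolation=cv2.INTER_CUBIC);b=cv2.resize(im2[224:304,364:468],(390,300),interpolation=cv2.INTER_CUBIC)
w9=cv2.imread('pics/w9.png')[220:470,200:440]
c=np.vstack([np.hstack([a,b]),np.hstack([cv2.resize(w9,(390,300)),cv2.resize(w,(390,300))])])
cv2.imwrite('pics/d10.png',c)
E
```

```text
([504.3099829042942, -202.15617278739734, 202.05242769072612], [-1.575838147426877, -0.00887867878256432, -0.653917051419969]) [-0.004  0.004 -0.001  0.01   0.005 -0.064]
([504.28363690187905, -202.1404401638616, 202.03702553825292], [-1.5755463072895113, -0.008526064994494487, -0.6522151051901561]) [-0.004  0.002 -0.003  0.009  0.002 -0.023]
```

View pics/d10.png

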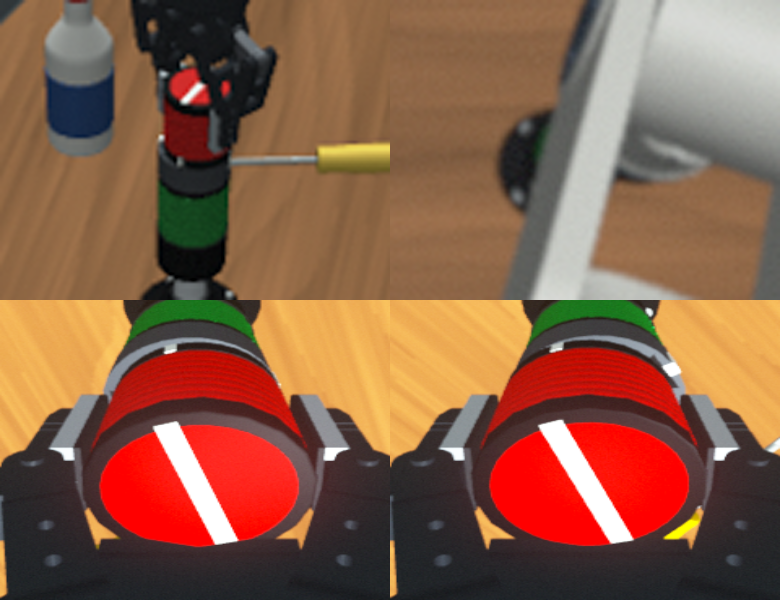

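View pics/w10.png

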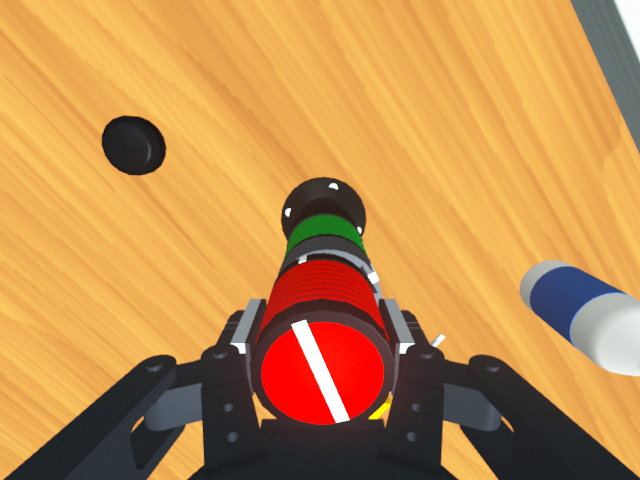

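```bash
python3 - <<'E'
from h import *
for n,uvs in (('w9',[('lamp',(304,259))]),('w10',[('lamp',(303,259)),('sock',(373.5,277))]),('w8',[('lamp',(303,260))])):
    t=json.load(open(f'pics/{n}.json'));p=P('wrist',t)
    C=np.array([505,-204.2])
    for k,uv in uvs:
        for z in ((175,) if k=='sock' else (177,181)):
            q=onplane(p,uv,z);d=q-C;print(n,k,z,q,np.linalg.norm(d),np.degrees(np.arctan2(d[1],d[0])))
    # predicted
    for a in (-7.9,172.1): print(proj(p,[505+26*np.cos(np.radians(a)),-204.2+26*np.sin(np.radians(a)),175]))
E
```

```text
w9 lamp 177 [ 506.11964952 -179.42686585] 24.798423144422035 87.41221418932757
w9 lamp 181 [ 506.73741251 -178.09401812] 26.16373237937754 86.19245032756263
[367.59655615 293.32898886]
[268.01589706 309.35248803]
w10 lamp 177 [ 509.87648771 -178.57631976] 26.08357953550911 79.22479367009342
w10 lamp 181 [ 510.9385536  -177.51844744] 27.334441017625892 77.45212243050482
w10 sock 175 [ 531.48249472 -208.21253472] 26.78475240910667 -8.615723302886977
[371.80990698 277.17509433]
[283.36657299 322.26745626]
w8 lamp 177 [ 488.91790609 -187.61388069] 23.102664312686162 134.11607539592563
w8 lamp 181 [ 488.49330788 -186.16130318] 24.451287647480957 132.46073413008017
[361.15128159 321.94159664]
[275.10386408 273.45388725]
```

```bash
python3 -m crank '[[0,-1,0.1,0.1,0.15,0,-1],[0,-1,0.1,0.1,0.15,0,-1],[0.1,-1,0,0.05,0.15,0,-1],[0.1,-1,0,0,0.15,0,-1],[0,-1,0,0,0.15,0,-1],[0,-1,0,0,0.15,0,-1],[0,-0,0,0,0.15,0,-1],[0,0,0,0,0.15,0,-1],[0,0,0,0,0.15,0,-1],[0,0,0,0,0.15,0,-1]]'
python3 chk.py w11
```

```text
clock: 16.63
eef_pos: [505.4, -201.9, 202.1]
tcp_rot: [-1.572, -0.005, -0.535]
contact_force: [-5.6, 2.7, 19.3]
opening: 0.593
([505.41327233252343, -201.92061813367482, 202.1021484836504], [-1.5715263397759562, -0.005280396139229593, -0.5348450522263963]) [ 0.002 -0.001  0.004 -0.002 -0.005 -0.01 ]
[0.71063956 1.46973723 0.48038268] [-6.70531427  2.68887866 19.35076147]
-70.51213231395114 [ -1.04533957 -30.50527217  -0.93290601] world bar -101.15649649997775
```

```bash
python3 -m crank '[[0,-1,0.1,0.06,0.13,-0.1,-1],[0,-1,0.1,0.06,0.13,-0.1,-1],[0,-1,0.1,0.03,0.13,-0.05,-1],[0,-1,0,0,0.13,0,-1],[0,-1,0,0,0.13,0,-1],[0,-1,0,0,0.13,0,-1],[0,-0,0,0,0.13,0,-1],[0,0,0,0,0.13,0,-1],[0,0,0,0,0.13,0,-1],[0,0,0,0,0.13,0,-1]]'
python3 chk.py w12
```

```text
clock: 17.52
eef_pos: [505.8, -202.3, 202.1]
tcp_rot: [-1.567, -0.003, -0.426]
contact_force: [-6.1, 2.5, 17.4]
opening: 0.585
([505.78198674927535, -202.32377945333582, 202.12896282686933], [-1.5673661584054228, -0.002653168520247551, -0.42605713083687335]) [ 0.    -0.003  0.003 -0.001 -0.008  0.002]
[ 0.31230668  1.13539158 -0.04899335] [-5.90306339  2.87916781 16.84839279]
-70.43251375490989 [ -0.94588148 -30.50532193  -0.7362714 ] world bar -94.84378918331586
```

```bash
python3 -m crank '[[0,1,0,0,0.14,-0.06,-1],[-0.1,1,0.1,0,0.14,-0.06,-1],[-0.1,1,0.1,0,0.14,-0.06,-1],[0,1,0,0,0.14,0,-1],[0,0.8,0,0,0.14,0,-1],[0,0.3,0,0,0.14,0,-1],[0,0.2,0,0,0.14,0,-1],[0,0.2,0,0,0.14,0,-1],[0,0.2,0,0,0.14,0,-1],[0,0.2,0,0,0.14,0,-1]]'
python3 chk.py w13
```

```text
clock: 18.4
eef_pos: [505.5, -202.1, 202.1]
tcp_rot: [-1.571, -0.003, -0.519]
contact_force: [-7.0, 2.7, 19.6]
opening: 0.589
([505.51321532673757, -202.1366332197913, 202.12110031599155], [-1.5711128560214238, -0.0032310785160383215, -0.5191855107226631]) [ 0.003 -0.002  0.002 -0.008 -0.007  0.026]
[0.59412116 1.31590228 0.98950673] [-6.17722001  1.57291184 19.05965798]
-70.22278110333666 [ -1.04774275 -30.50325405  -0.92263291] world bar -99.9699196520894
```

```bash
python3 - <<'E'
from h import *
im,t=shot('side','s14')
for i in range(10): cams.grab_frame('top')
s=r.sense();print(s['clock'],s['eef_pos'],s['tcp_rot'],s['contact_force'],s['wrist_torque'],s['opening'])
a=cv2.resize(im[110:210,300:430],None,fx=6,fy=6,interpolation=cv2.INTER_CUBIC);cv2.imwrite('pics/s14c.png',a)
E
```

```text
([505.50419008672486, -202.13585927919024, 202.1189230443421], [-1.5711524769990097, -0.003278636748140773, -0.5193677247598947]) [ 0.001  0.001  0.     0.002  0.001 -0.002]
19.0 [ 505.48837689 -202.10975959  202.11578072] [-1.5710511  -0.00316403 -0.51923343] [-6.84551981  2.12597784 17.89485973] [0.60612345 1.26362617 0.9689465 ] 0.5892538781960013
```

View pics/s14c.png

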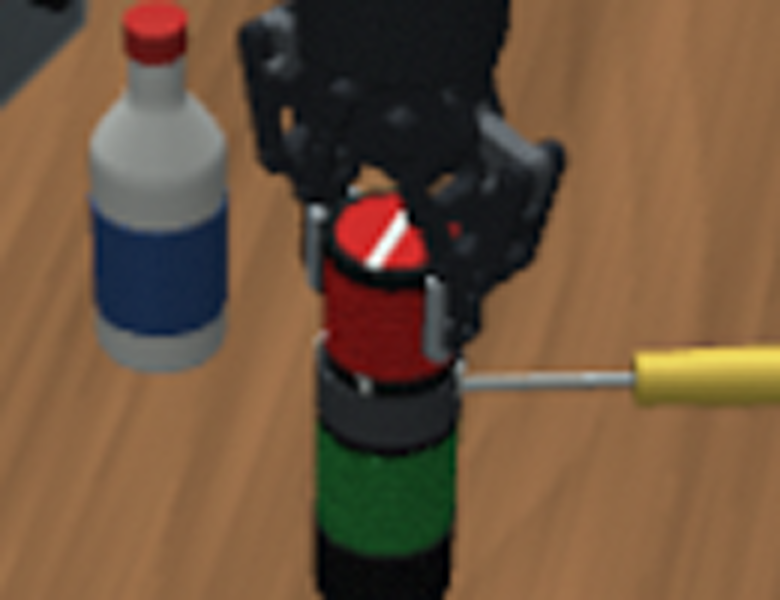

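View pics/s14.png

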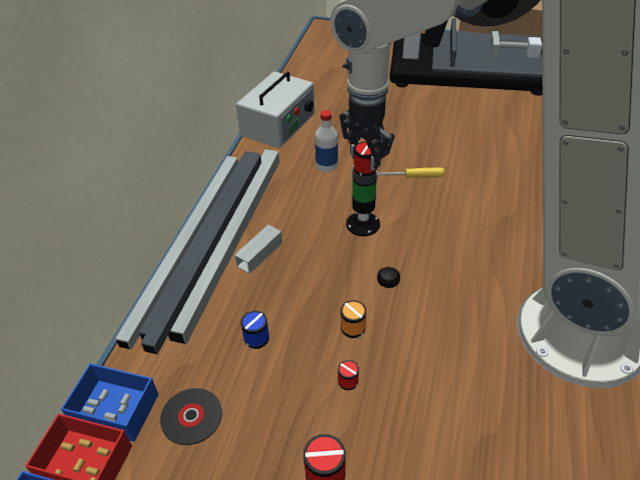

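```bash
python3 -c "
from rig import order
print(order.sign_off())"
```

```text
the job is handed in; nothing more can be done
None
```

I fitted the middle-sized red lamp module into the tower socket, pushed it down flush and turned it clockwise against its stop. I handed the job in at 19.0 s with the gripper still holding it.

Last checks, with the arm holding its pose for about 0.5 s:
- **Flush:** The TCP is at z = 202.1 mm, where flush works out to about 202. The side view shows no visible gap at the collar.
- **Push:** The wrist reads about 18 N upward, against roughly 10 N expected from the spring at flush.
- **Turn kept on:** The stop pushes back with a steady 0.97 N·m.
- **Upright:** The tool is within 0.2° of vertical, and the readings did not drift.
- **Bench:** In the last side picture the other items stand where they were.

Some readings disagreed or were not ideal:
- **Turn angle:** I measured about 92° from the slot line, more than the 84° you gave. It first met resistance at about 87–89°. I put the difference down to play in the bore, give in the stop and a degree or two of camera error.
- **Overshoot:** On the first pass I turned it too hard, to about 99° and 1.7 N·m, and pushed it about 2 mm sideways in the bore. I then backed it off, moved it closer to the centre and turned it on again more gently.
- **Side load:** About 7 N of sideways force and 1.3 N·m of tilting moment remain, and the module sits up to 2 mm off centre.
- **Grip slip:** The module slipped about 2° in the fingers.

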